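# Clear the child's place: headphones on the stand, walnuts in the bowl, cup on the coaster

### The arm

A 6-joint arm with a two-finger parallel gripper is mounted at the origin on the work surface. World frame = base frame: x ahead of the robot, y to its left, z up, the work surface at z = 0. Lengths are in m, angles in rad, forces in N, time in s.
With the tool pointing down it reaches from about 0.25 to 0.8 m from the base axis. Payload 8.5 kg.
Tool frame: the origin (TCP) lies midway between the tips of the shut fingers; the grasp point (between the pads) lies 19 mm behind it; z points along the fingers, y is the line along which they close (so a half turn about z gives the same grasp; the last joint's range is limited). The gripper opens to 85 mm and grips with 20 to 120 N. Pads are 22 mm wide; open, the fingers measure 114 mm over their backs; the gripper's body (76 mm by 85 mm) begins 54 mm behind the grasp point. The pads swing forward as they close: fully open they stand 13 mm farther back than shut.
Start: joints at [1.342, 0.238, -0.013, 1.319, 0, 1.571], TCP at [0.119, 0.511, 0.231] pointing down, gripper open.
Joint ranges: [-2.66, 2.66], [-1.03, 1.9], [-1.14, 1.46], [-1.82, 2.27], [-1.45, 1.34], [-3.14, 3.14]. Speed limits (rad/s): [2.22, 2.22, 2.79, 3.14, 3.14, 3.14].

### API

Orientations are given as a unit quaternion [x, y, z, w].
In Python, from rig import * gives the robot as it stands.
- The arm moves only by the shell command python3 -m handwheel 'ROWS' [FORCE]. ROWS is JSON, a list of rows, each an object with "jaw": the finger opening in m, from 0 to 0.0854; "dp": the shift along the tool's x, y, z in m, a list of three; "rot": the turn, a rotation vector about the tool's x, y, z in rad, a list of three. A call has 1 to 20 rows; each row is the pose to reach, as a shift and turn from the pose commanded when the call began, along the tool's axes at that moment; what a row does not reach only later rows make up. A row lasts 1/10 s, in which the tool goes at most 50 mm and 8.59 degrees, less where a joint would pass 70% of its speed; a pose out of reach is approached as far as the arm can. A call with a gripper value outside its range is refused whole. The fingers move at their own pace and stop on an object; FORCE is the grip in N (left out, the last holds). Time passes only in rows, so rows that repeat a pose let the fingers close. It gives the time, the measured TCP pose, the force, the opening and the grip force at its end, in the units of the state.
- get_obs(): the state, without advancing time (a new reading comes with each control period).
- grab_frame(name): name is "scene" or "top" or "wrist"; returns a dict with "pixels" (420x560x3 uint8, red, green, blue), "depth" (420x560 float32, m along the optical axis (not along the pixel's ray), 0 where there is no reading), "mtx" (3x3 intrinsics, pixels), "R" (3x3) and "t" (3): a world point X has camera coordinates R X + t; the wrist camera has in their place "hand_eye" (4x4, takes a point from camera to tool coordinates, whose origin is the TCP and whose axes are the flange's). Camera axes: x right, y down, z forward; pixel columns grow to the right and rows downward; lengths in m; the calibration is good to about 2 mm. The wrist camera is an equidistant fisheye: a pixel r from the principal point sees the ray r / f radians off the axis. A picture is of the moment at which its call begins: read the wrist's pose just before it.
- job_done(): hands the job in; it is judged then, once.
The state is a dict: "time": time; "joint_pos": joint angles; "dq": joint speeds; "joint_torque": joint torques, N m; "tool_pos": TCP position; "tcp_rot": TCP orientation; "contact_force": force on the tool from outside, world axes, zero at the start; "wrist_torque": the same for the moment, N m; "grip_width": opening from 0.0 (shut) to 1.0 (fully open); "finger_force": force on a finger pad.
Only numpy, scipy, OpenCV 4.12 (cv2) and the standard library are available. Lean on these libraries where they do the work, as an engineer would, in place of code of your own. Each camera call takes 0.05 s, during which the arm holds its last target. There are 200 camera calls.

### The job

Clear the child's place at the dining table: first lift the headphones off from over the cup and hang them by the headband over the arm of the wooden stand, about midway along it and hanging level. Then tip all the walnuts out of the cup into the bowl, and stand the empty cup upright, fully on the cork coaster. Leave the bowl, the jam jar and the pepper mill where they are.

Things in the scene. Friction and masses are not known exactly. Their poses are not given: they have to be found in the camera images.
- headphones: child's over-ear headphones, white with grey pads, 0.18 kg, 168 wide (y) x 60 deep (x) x 157 high mm, starting upright on the ear cups with the headband arching over the cup. Origin: centre of the underside, midway between the ear cups. Ear cups (72 high) at +-y, 102 mm clear between them; headband 24 mm wide along x, arching in the y-z plane; z up
- headphones_crown (a point): top of the headband at its middle, 157 mm above the headphones' underside. The band with its cushion is 21 mm thick here (top to underside) and 24 mm wide along x: grip it across x with the fingertips, from above. Axes as the headphones
- headphones_under (a point): underside of the headband cushion at its middle, 21 mm below headphones_crown: the place that rests on the stand's arm. Axes as the headphones
- stand: fixed wooden headphone stand: foot slab 220 x 120 x 14 mm; square post (top at 210 mm) whose near face is at x = +79 mm; from it a level bar, the arm (22 wide, 20 mm thick, flat top at 205 mm, rounded edges), along -x to a free end at x = -86 mm, towards the robot, with an end stop 30 x 28 mm, 8 mm thick (top at 209 mm). Origin: on the table below the arm's middle
- stand_arm (a point): point on top of the arm at its middle (205 mm above the table). x runs along the arm towards the post, z up
- cup: plain white tapered plastic tumbler without handle, 90 mm high, 52 mm across outside at the base, 68 mm at the rim (62 mm at 55 mm height), wall 4 mm, floor 5 mm, 0.12 kg; starts upright between the ear cups with three walnuts inside. Origin: centre of its underside, z towards the mouth
- walnut0: walnut in its shell, a ball of 28 mm diameter, 15 g; origin at its centre
- walnut1: walnut like walnut0
- walnut2: walnut like walnut0
- bowl: white ceramic bowl, 144 mm across the rim, 50 mm high, wall 5 mm, inner floor 6 mm above the table, 0.5 kg, loose. Origin: centre of its underside, z up
- coaster: fixed round cork coaster, 110 mm in diameter, 5 mm thick. Origin: centre of its underside
- jam_jar: bystander: jam jar, 60 mm in diameter, 85 mm high; origin: centre of underside
- pepper_mill: bystander: wooden pepper mill, 54 mm in diameter, 147 mm high; origin: centre of underside

How it is judged:
On the way, in this order (a step that is already met when the one before it is completed fails the run):
1. the headphones hang by the headband over the stand's arm, let go (x of headphones_under in the frame of stand_arm between -0.045 and 0.045 m and y of headphones_under in the frame of stand_arm between -0.02 and 0.02 m and z of headphones_under in the frame of stand_arm between -0.015 and 0.015 m and angle between headphones's own z axis and vertical below 0.25 rad and angle between the x axis of headphones and the x axis of stand, either way round below 0.4 rad and contact force between headphones and stand above 0.3 N and contact force between headphones and the fingers below 0.05 N), for 0.2 s.
2. all three walnuts lie in the bowl (horizontal distance between each of walnut0, walnut1, walnut2 and bowl below 0.065 m and height (world z) of each of walnut0, walnut1, walnut2 below 0.06 m), for 0.2 s.
At the end, for the whole second after the job is handed in: Headphones hang level (15 deg) and square (23 deg) on the arm, within 45 mm of its middle; all walnuts in the bowl (within 65 mm of its axis, centre below 60 mm); cup upright (5 deg) on the coaster, within 30 mm of its centre; headphones, cup and walnuts at rest (all of step 2 and x of headphones_under in the frame of stand_arm between -0.045 and 0.045 m and y of headphones_under in the frame of stand_arm between -0.02 and 0.02 m and z of headphones_under in the frame of stand_arm between -0.015 and 0.015 m and angle between headphones's own z axis and vertical below 0.25 rad and angle between the x axis of headphones and the x axis of stand, either way round below 0.4 rad and contact force between headphones and stand above 0.3 N and angle between cup's own z axis and vertical below 0.08 rad and horizontal distance between cup and coaster below 0.03 m and height (world z) of cup between 0.002 and 0.01 m and linear speed of each of cup, headphones, walnut0, walnut1, walnut2 below 0.03 m/s); the robot touches nothing.
It fails at once if the bowl was pushed more than 40 mm or tipped (distance of bowl from where it was at the start of the episode above 0.04 m or angle between bowl's own z axis and vertical above 0.4 rad).
It fails at once if the jam jar or the pepper mill was moved more than 30 mm (distance of any of jam_jar, pepper_mill from where it was at the start of the episode above 0.03 m).
It also fails if it takes over 72 s, if anything falls off the work surface, if the arm or the gripper's body presses on something with over 40 N, if the wrist force passes 120 N, or if a joint passes its speed limit or range.

## Working session

There is one attempt and no reset: what is moved stays moved. The work goes in short steps, Python scripts to look and compute and a shell command to move; the robot and the scene stay as the last step left them, time stands still between calls to the robot, and variables do not carry over. Pictures are saved under pics/ and viewed, at most 10 in all, crops included, and the job is handed in when it is done.

```bash
mkdir -p pics; ls; python3 - <<'E'
from rig import *
import cv2,numpy as np
o=get_obs();print({k:np.round(v,3) for k,v in o.items()})
for n in("scene","top"):
    f=grab_frame(n);cv2.imwrite(f"pics/{n}0.png",f["pixels"][:,:,::-1]);np.savez(f"pics/{n}0.npz",**f)
    print(n,np.round(f["mtx"],1).tolist(),np.round(f["R"],3).tolist(),np.round(f["t"],3))
E
```

```text
pics
{'time': np.float64(0.0), 'joint_pos': array([ 1.342,  0.239, -0.014,  1.319,  0.   ,  1.571]), 'dq': array([-0.   ,  0.001, -0.001,  0.   , -0.   ,  0.001]), 'joint_torque': array([ 0.0000e+00, -5.3878e+01,  3.4644e+01,  1.9000e-02,  0.0000e+00,
       -0.0000e+00]), 'tool_pos': array([0.119, 0.511, 0.231]), 'tcp_rot': array([ 0.114,  0.993, -0.001, -0.   ]), 'contact_force': array([ 0.077,  0.832, -0.628]), 'wrist_torque': array([ 0.005,  0.031, -0.042]), 'finger_force': np.float64(0.0), 'grip_width': np.float64(1.001)}
scene [[540.6, 0.0, 283.6], [0.0, 540.6, 209.5], [0.0, 0.0, 1.0]] [[0.222, 0.975, -0.017], [0.711, -0.174, -0.682], [-0.667, 0.139, -0.732]] [-0.122 -0.314  1.691]
top [[448.1, 0.0, 277.5], [0.0, 448.1, 216.6], [0.0, 0.0, 1.0]] [[-0.029, -0.999, -0.015], [-0.996, 0.03, -0.08], [0.081, 0.013, -0.997]] [0.04  0.581 1.138]
```

View pics/scene0.png

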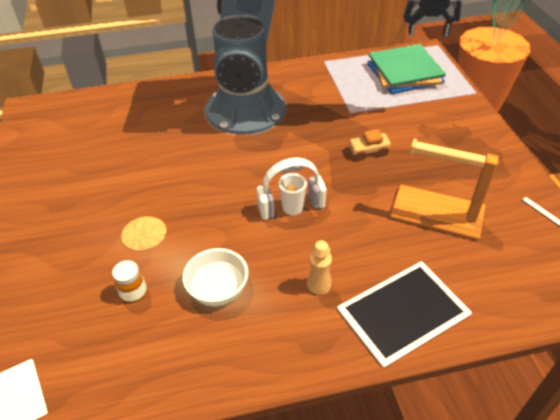

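View pics/top0.png

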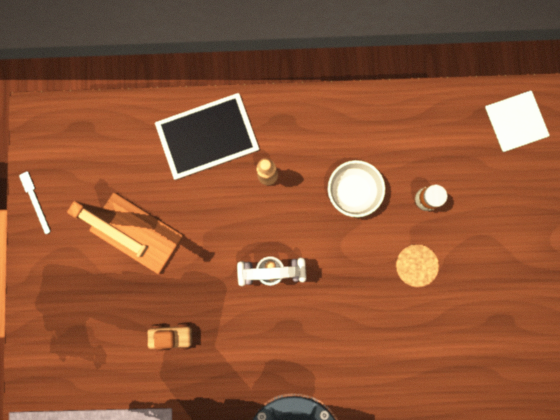

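The scene view shows the headphones arching over the cup at (292,190), the stand at (440,190), coaster (144,233), bowl (216,277), jar (130,281) and mill (320,268). In the top view they sit at headphones (271,271), stand arm from (145,250) to its post at (75,208), bowl (357,189), coaster (417,266), jar (432,197) and mill (267,171).

```bash
cat > h.py <<'E'
import numpy as np,cv2
def world(f):
    d=f["depth"];v,u=np.mgrid[:d.shape[0],:d.shape[1]];K=f["mtx"]
    c=np.stack([(u-K[0,2])/K[0,0]*d,(v-K[1,2])/K[1,1]*d,d],-1)
    W=(c-f["t"])@f["R"]; W[d==0]=np.nan; return W
def box(W,u0,u1,v0,v1,z0,z1):
    P=W[v0:v1,u0:u1].reshape(-1,3);return P[(P[:,2]>z0)&(P[:,2]<z1)]
def rect(P): return cv2.minAreaRect(P[:,:2].astype(np.float32)*1000)
E
python3 - <<'E'
from h import *
np.set_printoptions(precision=3,suppress=True)
f=np.load("pics/top0.npz");W=world(f);s=np.load("pics/scene0.npz");S=world(s)
print("table z",np.nanmedian(W[300:320,300:400,2]),np.nanmedian(S[120:180,100:200,2]))
def show(n,P): print(n,len(P),P.mean(0),np.median(P[:,2]),[np.round(x,1) for x in rect(P)])
T=dict(arm=(60,160,195,265,.19,.208),post=(60,160,195,265,.2075,.23),armS=None,hp=(230,315,250,295,.06,.2),crown=(230,315,250,295,.145,.17),cupr=(255,285,250,295,.08,.1),nuts=(255,285,250,295,.01,.075),bowl=(320,395,155,225,.04,.06),coast=(390,445,240,292,.002,.012),jar=(410,455,175,215,.07,.1),mill=(250,285,150,190,.1,.16))
for n,b in T.items():
    if b: show(n,box(W,*b))
T=dict(arm=(405,500,135,170,.195,.22),crown=(255,330,150,220,.145,.17),hp=(255,330,150,220,.06,.2),bowl=(180,252,245,310,.042,.06),coast=(115,172,212,252,.002,.012),jar=(110,150,258,305,.07,.1),mill=(305,340,235,300,.1,.16),cuprim=(270,312,170,220,.084,.095))
print("scene")
for n,b in T.items(): show(n,box(S,*b))
E
```

```text
table z 0.00048491825277624 0.0009585539781433003
arm 864 [0.55  0.392 0.204] 0.20417396676381833 [array([551.3, 396.1]), array([190.6,  31.4]), np.float64(56.5)]
post 174 [0.573 0.43  0.209] 0.2091037786213369 [array([550.9, 397. ]), array([189.5,  30.4]), np.float64(56.2)]
hp 1206 [0.444 0.041 0.109] 0.09864687434893858 [array([446.1,  41.7]), array([ 65.8, 168. ]), np.float64(1.5)]
crown 365 [0.443 0.041 0.153] 0.15415631153435916 [array([442.8,  41.1]), array([24. , 84.7]), np.float64(1.9)]
cupr 118 [0.448 0.045 0.089] 0.08921716694338375 [array([445.9,  44.8]), array([60.7, 65.2]), np.float64(88.3)]
nuts 177 [0.452 0.046 0.051] 0.050816818843066124 [array([446.7,  46.7]), array([50.9, 55.8]), np.float64(79.9)]
bowl 512 [ 0.65  -0.185  0.048] 0.048653363655085435 [array([ 645.7, -179.3]), array([141.7, 140.8]), np.float64(64.3)]
coast 1729 [ 0.445 -0.336  0.005] 0.005112951003649162 [array([ 444.9, -336.5]), array([142.8, 132.3]), np.float64(88.3)]
jar 397 [ 0.617 -0.365  0.085] 0.08527567829199857 [array([ 617.4, -366.5]), array([52.2, 51.4]), np.float64(61.2)]
mill 274 [0.691 0
[... 314 characters left out ...]
t64(2.8)]
hp 1581 [0.448 0.041 0.099] 0.08286297903776746 [array([449.4,  42.7]), array([ 69.7, 166.8]), np.float64(3.2)]
bowl 630 [ 0.638 -0.178  0.049] 0.04930882880145479 [array([ 646.1, -177.1]), array([142.6, 141.8]), np.float64(9.9)]
coast 1439 [ 0.445 -0.334  0.005] 0.005313306053126745 [array([ 437.3, -336.6]), array([163.5, 130.2]), np.float64(76.4)]
jar 477 [ 0.622 -0.364  0.084] 0.08534855787541018 [array([ 618.8, -365.1]), array([52.6, 53.8]), np.float64(74.9)]
mill 427 [0.705 0.046 0.125] 0.12913797072618657 [array([703.,  47.]), array([45.1, 36.4]), np.float64(70.7)]
cuprim 177 [0.447 0.046 0.089] 0.08882982350268784 [array([448.1,  47.5]), array([65.9, 68.1]), np.float64(3.1)]
```

```bash
cat > go.py <<'E'
# print dp, rot to a world target: python3 go.py x y z heading_of_tool_y_deg [tilt_deg about world-axis heading]
import sys,numpy as np
from scipy.spatial.transform import Rotation as R
from rig import *
def delta(p,Rt):
    o=get_obs();R0=R.from_quat(o["tcp_rot"])
    print("t",round(float(o["time"]),2),"pos",np.round(o["tool_pos"],4),"rv",np.round(R0.as_matrix()[:,1:].T,3).tolist(),"j",np.round(o["joint_pos"],2),"F",np.round(o["contact_force"],1))
    print("dp",np.round(R0.inv().apply(np.array(p)-o["tool_pos"]),4),"rot",np.round((R0.inv()*Rt).as_rotvec(),4))
def down(h):
    h=np.radians(h);y=np.array([np.cos(h),np.sin(h),0]);z=np.array([0,0,-1.]);return R.from_matrix(np.c_[np.cross(y,z),y,z])
if __name__=="__main__":
    a=[float(v) for v in sys.argv[1:]]
    Rt=down(a[3])
    if len(a)>4:
        h=np.radians(a[5]);Rt=R.from_rotvec(np.radians(a[4])*np.array([np.cos(h),np.sin(h),0]))*Rt
    delta(a[:3],Rt)
E
python3 go.py .444 .042 .24 2
```

```text
t 0.1 pos [0.119  0.511  0.2307] rv [[0.227, 0.974, -0.001], [-0.0, -0.001, -1.0]] j [ 1.34  0.24 -0.01  1.32  0.    1.57] F [-0.   0.7 -0.1]
dp [-0.4229 -0.383  -0.0088] rot [-1.1000e-03  8.0000e-04  1.3071e+00]
```

```bash
python3 -m handwheel '[{"jaw":0.07,"dp":[-0.423,-0.383,-0.009],"rot":[-0.001,0.001,1.307]},{"jaw":0.07,"dp":[-0.423,-0.383,-0.009],"rot":[-0.001,0.001,1.307]},{"jaw":0.07,"dp":[-0.423,-0.383,-0.009],"rot":[-0.001,0.001,1.307]},{"jaw":0.07,"dp":[-0.423,-0.383,-0.009],"rot":[-0.001,0.001,1.307]},{"jaw":0.07,"dp":[-0.423,-0.383,-0.009],"rot":[-0.001,0.001,1.307]},{"jaw":0.07,"dp":[-0.423,-0.383,-0.009],"rot":[-0.001,0.001,1.307]},{"jaw":0.07,"dp":[-0.423,-0.383,-0.009],"rot":[-0.001,0.001,1.307]},{"jaw":0.07,"dp":[-0.423,-0.383,-0.009],"rot":[-0.001,0.001,1.307]},{"jaw":0.07,"dp":[-0.423,-0.383,-0.009],"rot":[-0.001,0.001,1.307]},{"jaw":0.07,"dp":[-0.423,-0.383,-0.009],"rot":[-0.001,0.001,1.307]},{"jaw":0.07,"dp":[-0.423,-0.383,-0.009],"rot":[-0.001,0.001,1.307]},{"jaw":0.07,"dp":[-0.423,-0.383,-0.009],"rot":[-0.001,0.001,1.307]},{"jaw":0.07,"dp":[-0.423,-0.383,-0.009],"rot":[-0.001,0.001,1.307]},{"jaw":0.07,"dp":[-0.423,-0.383,-0.009],"rot":[-0.001,0.001,1.307]},{"jaw":0.07,"dp":[-0.423,-0.383,-0.009],"rot":[-0.001,0.001,1.307]},{"jaw":0.07,"dp":[-0.423,-0.383,-0.009],"rot":[-0.001,0.001,1.307]},{"jaw":0.07,"dp":[-0.423,-0.383,-0.009],"rot":[-0.001,0.001,1.307]},{"jaw":0.07,"dp":[-0.423,-0.383,-0.009],"rot":[-0.001,0.001,1.307]}]' 40
python3 go.py .4435 .042 .141 2
```

```text
time: 1.9
tool_pos: [0.4439, 0.0429, 0.2404]
tcp_rot: [0.694, 0.72, 0.001, -0.0]
contact_force: [-0.7, 0.2, -0.2]
grip_width: 0.818
finger_force: 0.0
t 1.9 pos [0.4439 0.0429 0.2404] rv [[0.999, 0.036, 0.0], [0.0, 0.001, -1.0]] j [ 0.1   0.1  -0.16  1.31  0.    1.63] F [-0.7  0.2 -0.2]
dp [-0.001  -0.0005  0.0994] rot [ 0.0003 -0.0012  0.0013]
```

```bash
python3 -m handwheel '[{"jaw":0.07,"dp":[-0.001,0,0.03],"rot":[0,0,0]},{"jaw":0.07,"dp":[-0.001,0,0.06],"rot":[0,0,0]},{"jaw":0.07,"dp":[-0.001,0,0.08],"rot":[0,0,0]},{"jaw":0.07,"dp":[-0.001,0,0.1],"rot":[0,0,0]},{"jaw":0.07,"dp":[-0.001,0,0.1],"rot":[0,0,0]},{"jaw":0.07,"dp":[-0.001,0,0.1],"rot":[0,0,0]},{"jaw":0.015,"dp":[-0.001,0,0.1],"rot":[0,0,0]},{"jaw":0.015,"dp":[-0.001,0,0.1],"rot":[0,0,0]},{"jaw":0.015,"dp":[-0.001,0,0.1],"rot":[0,0,0]},{"jaw":0.015,"dp":[-0.001,0,0.1],"rot":[0,0,0]},{"jaw":0.015,"dp":[-0.001,0,0.1],"rot":[0,0,0]},{"jaw":0.015,"dp":[-0.001,0,0.1],"rot":[0,0,0]},{"jaw":0.015,"dp":[-0.001,0,0.1],"rot":[0,0,0]},{"jaw":0.015,"dp":[-0.001,0,0.1],"rot":[0,0,0]}]' 40
python3 go.py .4435 .042 .39 2
```

```text
time: 3.3
tool_pos: [0.4444, 0.0415, 0.1411]
tcp_rot: [0.695, 0.719, 0.001, -0.0]
contact_force: [-2.3, 0.3, 5.0]
grip_width: 0.271
finger_force: 39.2
t 3.3 pos [0.4444 0.0415 0.1411] rv [[0.999, 0.035, 0.001], [0.001, 0.001, -1.0]] j [ 0.09  0.16 -0.36  1.05  0.    1.63] F [-2.3  0.3  5. ]
dp [ 0.0009 -0.0006 -0.2489] rot [ 0.0011 -0.0013  0.0001]
```

```bash
python3 -m handwheel '[{"jaw":0.015,"dp":[0,0,-0.01],"rot":[0,0,0]},{"jaw":0.015,"dp":[0,0,-0.03],"rot":[0,0,0]},{"jaw":0.015,"dp":[0,0,-0.06],"rot":[0,0,0]},{"jaw":0.015,"dp":[0,0,-0.09],"rot":[0,0,0]},{"jaw":0.015,"dp":[0,0,-0.12],"rot":[0,0,0]},{"jaw":0.015,"dp":[0,0,-0.15],"rot":[0,0,0]},{"jaw":0.015,"dp":[0,0,-0.18],"rot":[0,0,0]},{"jaw":0.015,"dp":[0,0,-0.21],"rot":[0,0,0]},{"jaw":0.015,"dp":[0,0,-0.235],"rot":[0,0,0]},{"jaw":0.015,"dp":[0,0,-0.25],"rot":[0,0,0]},{"jaw":0.015,"dp":[0,0,-0.25],"rot":[0,0,0]},{"jaw":0.015,"dp":[0,0,-0.25],"rot":[0,0,0]}]'
python3 go.py .548 .389 .39 56.5
python3 - <<'E'
from h import *;from rig import *
np.set_printoptions(precision=3,suppress=True)
for n in("scene","top"):
    f=grab_frame(n);cv2.imwrite(f"pics/{n}1.png",f["pixels"][:,:,::-1]);np.savez(f"pics/{n}1.npz",**f)
    W=world(f);P=W.reshape(-1,3)
    c=P[(abs(P[:,0]-.446)<.045)&(abs(P[:,1]-.046)<.045)&(P[:,2]>.08)&(P[:,2]<.1)];print(n,"cup",len(c),c.mean(0),rect(c) if len(c)>5 else 0)
    m=P[(abs(P[:,0]-.446)<.06)&(abs(P[:,1]-.046)<.12)&(P[:,2]>.2)&(P[:,2]<.33)]
    L=m[m[:,1]>.09];Rr=m[m[:,1]<-.01];print("ears",len(L),L[:,2].min(),L.mean(0),len(Rr),Rr[:,2].min(),Rr.mean(0))
E
```

```text
time: 4.5
tool_pos: [0.4441, 0.0411, 0.3901]
tcp_rot: [0.695, 0.719, 0.001, -0.0]
contact_force: [0.0, 0.5, -3.0]
grip_width: 0.272
finger_force: 40.0
t 4.5 pos [0.4441 0.0411 0.3901] rv [[0.999, 0.035, 0.0], [0.0, 0.001, -1.0]] j [0.09 0.1  0.21 1.69 0.   1.63] F [ 0.   0.5 -3. ]
dp [0.344  0.116  0.0006] rot [ 8.000e-04 -1.000e-03 -9.511e-01]
scene cup 239 [0.447 0.046 0.087] ((447.6046447753906, 45.988983154296875), (64.25337982177734, 70.22127532958984), 76.07832336425781)
ears 627 0.2516027934456062 [0.457 0.107 0.298] 595 0.25264015132111056 [ 0.462 -0.028  0.299]
top cup 0 [nan nan nan] 0<stdin>:6: RuntimeWarning: Mean of empty slice.
  ret = um.true_divide(
Traceback (most recent call last):
ValueError: zero-size array to reduction operation minimum which has no identity
```

View pics/scene1.png

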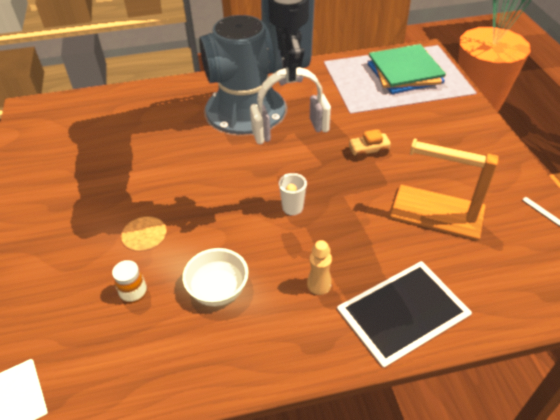

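The headphones hang level in the gripper at (290,95); the cup stands undisturbed at (292,193) with its walnuts inside. Over to the stand.

```bash
python3 -m handwheel '[{"jaw":0.015,"dp":[0.014,0.005,0],"rot":[0,0,-0.04]},{"jaw":0.015,"dp":[0.042,0.014,0],"rot":[0,0,-0.12]},{"jaw":0.015,"dp":[0.075,0.025,0],"rot":[0,0,-0.21]},{"jaw":0.015,"dp":[0.110,0.037,0],"rot":[0,0,-0.3]},{"jaw":0.015,"dp":[0.145,0.049,0],"rot":[0,0,-0.4]},{"jaw":0.015,"dp":[0.18,0.061,0],"rot":[0,0,-0.5]},{"jaw":0.015,"dp":[0.215,0.072,0],"rot":[0,0,-0.6]},{"jaw":0.015,"dp":[0.25,0.084,0],"rot":[0,0,-0.7]},{"jaw":0.015,"dp":[0.285,0.096,0],"rot":[0,0,-0.79]},{"jaw":0.015,"dp":[0.315,0.106,0],"rot":[0,0,-0.87]},{"jaw":0.015,"dp":[0.335,0.113,0],"rot":[0,0,-0.925]},{"jaw":0.015,"dp":[0.344,0.116,0],"rot":[0,0,-0.951]},{"jaw":0.015,"dp":[0.344,0.116,0],"rot":[0,0,-0.951]},{"jaw":0.015,"dp":[0.344,0.116,0],"rot":[0,0,-0.951]},{"jaw":0.015,"dp":[0.344,0.116,0],"rot":[0,0,-0.951]}]'
python3 go.py .548 .389 .215 56.5
python3 - <<'E'
from h import *;from rig import *
np.set_printoptions(precision=3,suppress=True)
for n in("scene",):
    f=grab_frame(n);cv2.imwrite(f"pics/{n}2.png",f["pixels"][:,:,::-1])
    P=world(f).reshape(-1,3)
    m=P[(abs(P[:,0]-.548)<.12)&(abs(P[:,1]-.389)<.12)&(P[:,2]>.24)&(P[:,2]<.4)]
    print(len(m),m.mean(0),rect(m),np.nanpercentile(m[:,2],[1,99]))
E
```

```text
time: 6.1
tool_pos: [0.5479, 0.3882, 0.3908]
tcp_rot: [0.289, 0.957, 0.0, -0.0]
contact_force: [-0.4, -0.1, -2.2]
grip_width: 0.267
finger_force: 40.0
t 6.1 pos [0.5479 0.3882 0.3908] rv [[0.553, 0.833, 0.001], [-0.0, 0.001, -1.0]] j [0.62 0.57 0.91 1.92 0.   1.2 ] F [-0.4 -0.1 -2.2]
dp [0.0003 0.0006 0.1758] rot [ 0.0007 -0.0006 -0.0013]
1951 [0.581 0.366 0.316] ((550.899658203125, 386.7835693359375), (60.35224533081055, 171.38430786132812), 56.43771743774414) [0.256 0.399]
```

View pics/scene2.png

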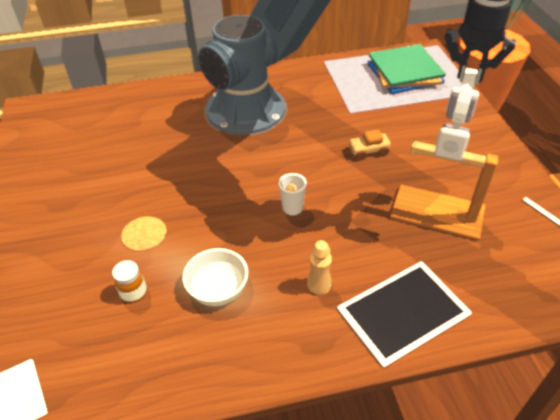

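Headphones are over the arm at (460,120), square to it. Lowering and releasing.

```bash
python3 -m handwheel '[{"jaw":0.015,"dp":[0,0,0.015],"rot":[0,0,0]},{"jaw":0.015,"dp":[0,0,0.04],"rot":[0,0,0]},{"jaw":0.015,"dp":[0,0,0.07],"rot":[0,0,0]},{"jaw":0.015,"dp":[0,0,0.1],"rot":[0,0,0]},{"jaw":0.015,"dp":[0,0,0.13],"rot":[0,0,0]},{"jaw":0.015,"dp":[0,0,0.15],"rot":[0,0,0]},{"jaw":0.015,"dp":[0,0,0.165],"rot":[0,0,0]},{"jaw":0.015,"dp":[0,0,0.173],"rot":[0,0,0]},{"jaw":0.015,"dp":[0,0,0.177],"rot":[0,0,0]},{"jaw":0.015,"dp":[0,0,0.179],"rot":[0,0,0]},{"jaw":0.015,"dp":[0,0,0.179],"rot":[0,0,0]},{"jaw":0.015,"dp":[0,0,0.179],"rot":[0,0,0]},{"jaw":0.015,"dp":[0,0,0.179],"rot":[0,0,0]}]'

```

```text
time: 7.45
tool_pos: [0.5483, 0.3894, 0.2123]
tcp_rot: [0.288, 0.958, 0.001, 0.0]
contact_force: [-0.2, -0.7, -1.3]
grip_width: 0.271
finger_force: 40.0
```

```bash
python3 -m handwheel '[{"jaw":0.015,"dp":[0,0,0.001],"rot":[0,0,0]},{"jaw":0.015,"dp":[0,0,0.001],"rot":[0,0,0]},{"jaw":0.035,"dp":[0,0,0.001],"rot":[0,0,0]},{"jaw":0.05,"dp":[0,0,0.001],"rot":[0,0,0]},{"jaw":0.06,"dp":[0,0,0.001],"rot":[0,0,0]},{"jaw":0.06,"dp":[0,0,0.001],"rot":[0,0,0]},{"jaw":0.06,"dp":[0,0,0.001],"rot":[0,0,0]},{"jaw":0.06,"dp":[0,0,0.001],"rot":[0,0,0]},{"jaw":0.06,"dp":[0,0,-0.02],"rot":[0,0,0]},{"jaw":0.06,"dp":[0,0,-0.05],"rot":[0,0,0]},{"jaw":0.06,"dp":[0,0,-0.08],"rot":[0,0,0]},{"jaw":0.06,"dp":[0,0,-0.1],"rot":[0,0,0]},{"jaw":0.06,"dp":[0,0,-0.1],"rot":[0,0,0]}]'
python3 - <<'E'
from h import *;from rig import *
np.set_printoptions(precision=3,suppress=True)
for n in("scene","top"):
    f=grab_frame(n);cv2.imwrite(f"pics/{n}3.png",f["pixels"][:,:,::-1])
    P=world(f).reshape(-1,3)
    m=P[(abs(P[:,0]-.548)<.12)&(abs(P[:,1]-.389)<.12)&(P[:,2]>.213)&(P[:,2]<.245)]
    print(n,len(m),m.mean(0) if len(m) else 0,rect(m) if len(m) else 0,np.nanpercentile(m[:,2],[1,99]) if len(m) else 0)
    if n=="scene":cv2.imwrite("pics/c3.png",cv2.resize(f["pixels"][40:280,360:560,::-1],None,fx=2.5,fy=2.5))
E
python3 go.py .45 .046 .25 0
```

```text
time: 8.75
tool_pos: [0.5489, 0.3896, 0.315]
tcp_rot: [0.288, 0.958, 0.003, 0.001]
contact_force: [0.2, -0.4, 0.0]
grip_width: 0.701
finger_force: 0.0
scene 280 [0.56  0.386 0.223] ((573.755615234375, 423.720703125), (107.02664184570312, 86.88732147216797), 56.5563850402832) [0.213 0.23 ]
top 329 [0.555 0.381 0.222] ((553.6016845703125, 390.07586669921875), (170.4310760498047, 79.65788269042969), 34.13123321533203) [0.213 0.23 ]
t 8.85 pos [0.5483 0.3892 0.3116] rv [[0.552, 0.834, 0.002], [0.001, 0.001, -1.0]] j [0.62 0.51 0.61 1.67 0.   1.2 ] F [ 0.8  0.1 -1.2]
dp [-0.1075 -0.3405  0.0611] rot [ 0.0012 -0.0011  0.986 ]
```

View pics/c3.png

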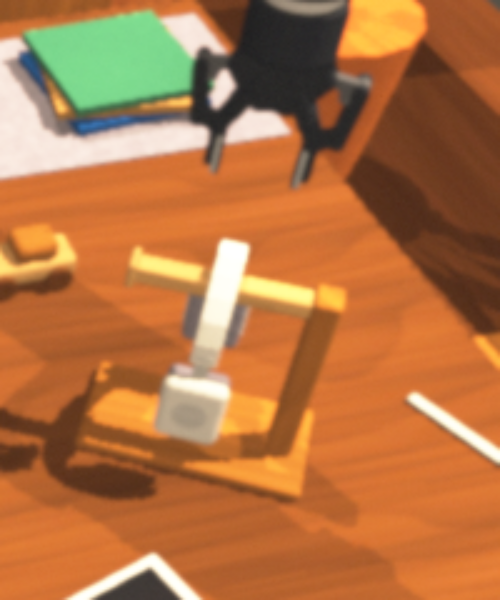

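The crop shows the headphones hanging level about midway along the arm at (225,285), released. Now checking arm geometry for a pitched side grasp of the cup.

```bash
cat > gp.py <<'E'
# python3 gp.py x y z az pitch roll [off]: tool z at azimuth az, pitch deg below horizontal, rolled about tool z; TCP = point + off*z
import sys;from go import *
x,y,z,az,p,roll=[float(v) for v in sys.argv[1:7]];off=float(sys.argv[7]) if len(sys.argv)>7 else 0
a,p=np.radians([az,p]);zt=np.array([np.cos(a)*np.cos(p),np.sin(a)*np.cos(p),-np.sin(p)]);yt=np.array([-np.sin(a),np.cos(a),0])
Rt=R.from_matrix(np.c_[np.cross(yt,zt),yt,zt])*R.from_rotvec([0,0,np.radians(roll)])
t=np.array([x,y,z])+off*zt;print("target",np.round(t,3));delta(t,Rt)
E
python3 - <<'E'
import numpy as np
D=np.array([[.5247,.2307,.239,-.014],[.446,.2404,.10,-.16],[.4463,.1411,.16,-.36],[.446,.3901,.10,.21],[.6715,.3908,.57,.91],[.672,.3116,.51,.61]])
A=[];b=[]
for r,z,q2,q3 in D:
    q=q2-q3;A.append([1,0,np.sin(q2),np.cos(q),np.sin(q)]);b.append(r);A.append([0,1,np.cos(q2),-np.sin(q),np.cos(q)]);b.append(z)
s=np.linalg.lstsq(np.array(A),np.array(b),rcond=None);print(np.round(s[0],3),s[1],s[3])
E
python3 gp.py .4475 .0465 .25 5.9 30 0 -.06
```

```text
[-0.005 -0.255  0.576  0.399  0.027] [2.66095798e-05] [4.16998776 3.42820729 0.75928065 0.49738798 0.18626586]
target [0.396 0.041 0.28 ]
t 8.85 pos [0.5483 0.3892 0.3116] rv [[0.552, 0.834, 0.002], [0.001, 0.001, -1.0]] j [0.62 0.51 0.61 1.67 0.   1.2 ] F [ 0.8  0.1 -1.2]
dp [-0.065  -0.3744  0.031 ] rot [-0.3581 -1.0039 -0.6236]
```

```bash
python3 gp.py .4475 .0465 .155 -60 30 0 -.1
```

```text
target [0.404 0.122 0.205]
t 8.85 pos [0.5483 0.3892 0.3116] rv [[0.552, 0.834, 0.002], [0.001, 0.001, -1.0]] j [0.62 0.51 0.61 1.67 0.   1.2 ] F [ 0.8  0.1 -1.2]
dp [-0.0277 -0.3029  0.1061] rot [ 0.2433 -1.0285  0.4183]
```

```bash
python3 -m handwheel '[{"jaw":0.085,"dp":[-0.004,-0.045,0],"rot":[0,0,0]},{"jaw":0.085,"dp":[-0.008,-0.09,0],"rot":[0,0,0]},{"jaw":0.085,"dp":[-0.012,-0.135,0.005],"rot":[0,0,0]},{"jaw":0.085,"dp":[-0.016,-0.18,0.02],"rot":[0.024,-0.103,0.042]},{"jaw":0.085,"dp":[-0.02,-0.22,0.04],"rot":[0.05,-0.21,0.084]},{"jaw":0.085,"dp":[-0.024,-0.26,0.06],"rot":[0.075,-0.31,0.126]},{"jaw":0.085,"dp":[-0.028,-0.29,0.08],"rot":[0.1,-0.41,0.168]},{"jaw":0.085,"dp":[-0.028,-0.303,0.1],"rot":[0.122,-0.515,0.21]},{"jaw":0.085,"dp":[-0.028,-0.303,0.106],"rot":[0.146,-0.618,0.25]},{"jaw":0.085,"dp":[-0.028,-0.303,0.106],"rot":[0.17,-0.72,0.293]},{"jaw":0.085,"dp":[-0.028,-0.303,0.106],"rot":[0.195,-0.823,0.335]},{"jaw":0.085,"dp":[-0.028,-0.303,0.106],"rot":[0.219,-0.926,0.377]},{"jaw":0.085,"dp":[-0.028,-0.303,0.106],"rot":[0.243,-1.028,0.418]},{"jaw":0.085,"dp":[-0.028,-0.303,0.106],"rot":[0.243,-1.028,0.418]},{"jaw":0.085,"dp":[-0.028,-0.303,0.106],"rot":[0.243,-1.028,0.418]},{"jaw":0.085,"dp":[-0.028,-0.303,0.106],"rot":[0.243,-1.028,0.418]},{"jaw":0.085,"dp":[-0.028,-0.303,0.106],"rot":[0.243,-1.028,0.418]}]' 30
python3 gp.py .4475 .0465 .055 -60 30 0 -.08
python3 - <<'E'
from h import *;from rig import *
f=grab_frame("scene");cv2.imwrite("pics/scene4.png",f["pixels"][:,:,::-1])
E
```

```text
time: 10.55
tool_pos: [0.4042, 0.1205, 0.2063]
tcp_rot: [0.434, 0.75, -0.249, 0.432]
contact_force: [-0.7, 0.2, 0.1]
grip_width: 0.998
finger_force: 0.0
target [0.413 0.106 0.095]
t 10.55 pos [0.4042 0.1205 0.2063] rv [[0.866, 0.5, 0.001], [0.433, -0.748, -0.503]] j [ 0.91  0.38 -0.37  1.4  -0.93  2.25] F [-0.7  0.2  0.1]
dp [0.088  0.0004 0.0702] rot [ 0.0006 -0.003  -0.0012]
```

View pics/scene4.png

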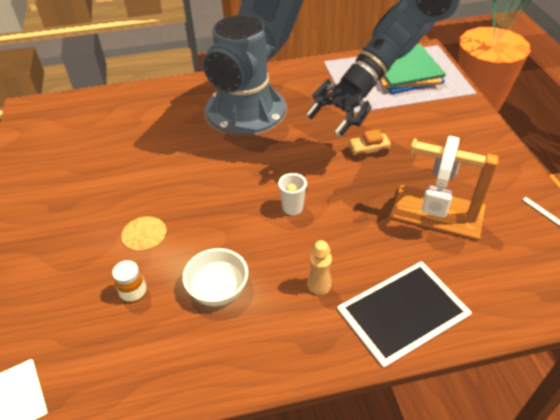

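The gripper points at the cup from the stand side (gripper at (350,100)); cup at (292,193). Descend, advance and close.

```bash
python3 -m handwheel '[{"jaw":0.085,"dp":[0.03,0,0.024],"rot":[0,0,0]},{"jaw":0.085,"dp":[0.06,0,0.048],"rot":[0,0,0]},{"jaw":0.085,"dp":[0.08,0,0.064],"rot":[0,0,0]},{"jaw":0.085,"dp":[0.088,0,0.07],"rot":[0,0,0]},{"jaw":0.085,"dp":[0.088,0,0.085],"rot":[0,0,0]},{"jaw":0.085,"dp":[0.088,0,0.105],"rot":[0,0,0]},{"jaw":0.085,"dp":[0.088,0,0.125],"rot":[0,0,0]},{"jaw":0.085,"dp":[0.088,0,0.145],"rot":[0,0,0]},{"jaw":0.085,"dp":[0.088,0,0.16],"rot":[0,0,0]},{"jaw":0.085,"dp":[0.088,0,0.17],"rot":[0,0,0]},{"jaw":0.085,"dp":[0.088,0,0.175],"rot":[0,0,0]},{"jaw":0.085,"dp":[0.088,0,0.175],"rot":[0,0,0]}]'
python3 gp.py .4475 .0465 .055 -60 30 0 .025
```

```text
time: 11.8
tool_pos: [0.4581, 0.0277, 0.0423]
tcp_rot: [0.433, 0.75, -0.25, 0.433]
contact_force: [-0.3, -0.1, -0.0]
grip_width: 0.994
finger_force: 0.0
target [0.458 0.028 0.042]
t 11.8 pos [0.4581 0.0277 0.0423] rv [[0.866, 0.5, 0.001], [0.433, -0.75, -0.501]] j [ 0.67  0.52 -0.69  0.61 -1.03  1.86] F [-0.3 -0.1 -0. ]
dp [-0.0002  0.0002 -0.    ] rot [-0.0002 -0.0009 -0.0009]
```

```bash
python3 -m handwheel '[{"jaw":0.05,"dp":[0,0,0],"rot":[0,0,0]},{"jaw":0.05,"dp":[0,0,0],"rot":[0,0,0]},{"jaw":0.05,"dp":[0,0,0],"rot":[0,0,0]},{"jaw":0.05,"dp":[0,0,0],"rot":[0,0,0]},{"jaw":0.05,"dp":[0,0,0],"rot":[0,0,0]},{"jaw":0.05,"dp":[0,0,0],"rot":[0,0,0]},{"jaw":0.05,"dp":[0,0,0],"rot":[0,0,0]},{"jaw":0.05,"dp":[-0.009,0,-0.005],"rot":[0,0,0]},{"jaw":0.05,"dp":[-0.026,0,-0.015],"rot":[0,0,0]},{"jaw":0.05,"dp":[-0.052,0,-0.03],"rot":[0,0,0]},{"jaw":0.05,"dp":[-0.087,0,-0.05],"rot":[0,0,0]},{"jaw":0.05,"dp":[-0.113,0,-0.065],"rot":[0,0,0]},{"jaw":0.05,"dp":[-0.121,0,-0.07],"rot":[0,0,0]},{"jaw":0.05,"dp":[-0.121,0,-0.07],"rot":[0,0,0]}]' 35
python3 - <<'E'
from h import *;from rig import *
np.set_printoptions(precision=3,suppress=True)
o=get_obs();p=o["tool_pos"]
f=grab_frame("scene");cv2.imwrite("pics/c5.png",cv2.resize(f["pixels"][90:230,220:400,::-1],None,fx=3,fy=3))
P=world(f).reshape(-1,3);m=P[(abs(P[:,0]-p[0])<.06)&(abs(P[:,1]-p[1]-.02)<.06)&(P[:,2]>p[2]+.035)&(P[:,2]<p[2]+.06)];print(m[:,2].max(),m.mean(0),rect(m))
E
python3 gp.py .607 -.2 .18 -60 30 0 .025
```

```text
time: 13.2
tool_pos: [0.4582, 0.0287, 0.1825]
tcp_rot: [0.433, 0.75, -0.249, 0.433]
contact_force: [0.1, 0.1, -2.0]
grip_width: 0.736
finger_force: 38.3
0.24243049303418102 [0.445 0.067 0.229] ((444.1494140625, 63.93218231201172), (98.22779846191406, 90.21491241455078), 82.2530517578125)
target [ 0.618 -0.219  0.167]
t 13.25 pos [0.4578 0.0284 0.1813] rv [[0.866, 0.5, 0.0], [0.433, -0.749, -0.501]] j [ 0.67  0.29 -0.54  0.99 -1.03  1.86] F [-0.  -0.6 -1.7]
dp [-0.1354  0.0148  0.2613] rot [ 0.0007 -0.0013 -0.0001]
```

View pics/c5.png

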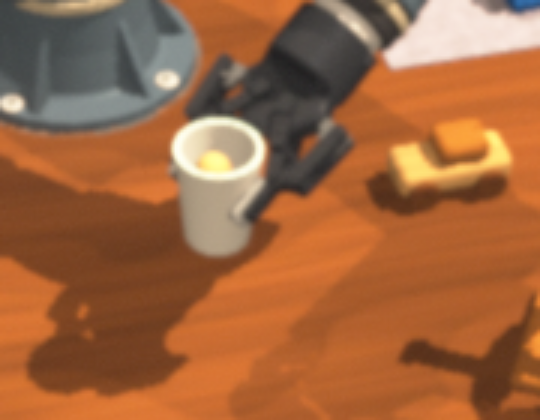

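The cup is held upright at (220,190) in the crop, with a walnut visible inside. Work out the pour.

```bash
python3 - <<'E'
import numpy as np
from scipy.spatial.transform import Rotation as R
def rt(az,p,roll):
    a,p=np.radians([az,p]);z=np.array([np.cos(a)*np.cos(p),np.sin(a)*np.cos(p),-np.sin(p)]);y=np.array([-np.sin(a),np.cos(a),0])
    return R.from_matrix(np.c_[np.cross(y,z),y,z])*R.from_rotvec([0,0,np.radians(roll)])
c0=rt(-60,30,0).inv().apply([0,0,1])
for az in(-60,-75):
  for p in(15,20):
    for ro in(-90,-100,-110,-125,-140):
        c=rt(az,p,ro).apply(c0);d=-(np.array([0,0,1])-c[2]*c);d/=np.linalg.norm(d)
        print(az,p,ro,"c",np.round(c,2),"lip",np.round(.035*c+.034*d,3))
E
python3 gp.py .62 -.175 .19 -60 30 0 .025
python3 gp.py .62 -.175 .13 -60 15 -100 .025
python3 gp.py .62 -.175 .13 -60 15 -140 .025
```

```text
-60 15 -90 c [0.51 0.85 0.13] lip [ 0.02   0.034 -0.029]
-60 15 -100 c [ 0.48  0.88 -0.02] lip [ 0.016  0.03  -0.035]
-60 15 -110 c [ 0.42  0.89 -0.16] lip [ 0.013  0.026 -0.039]
-60 15 -125 c [ 0.31  0.88 -0.35] lip [ 0.007  0.02  -0.044]
-60 15 -140 c [ 0.15  0.85 -0.51] lip [ 0.002  0.012 -0.047]
-60 20 -90 c [0.52 0.84 0.17] lip [ 0.021  0.034 -0.028]
-60 20 -100 c [0.48 0.88 0.03] lip [ 0.017  0.032 -0.033]
-60 20 -110 c [ 0.42  0.9  -0.11] lip [ 0.013  0.028 -0.038]
-60 20 -125 c [ 0.29  0.91 -0.3 ] lip [ 0.007  0.022 -0.043]
-60 20 -140 c [ 0.13  0.88 -0.45] lip [ 0.002  0.016 -0.046]
-75 15 -90 c [0.71 0.69 0.13] lip [ 0.028  0.027 -0.029]
-75 15 -100 c [ 0.69  0.72 -0.02] lip [ 0.024  0.025 -0.035]
-75 15 -110 c [ 0.64  0.75 -0.16] lip [ 0.019  0.022 -0.039]
-75 15 -125 c [ 0.53  0.77 -0.35] lip [ 0.012  0.017 -0.044]
-75 15 -140 c [ 0.37  0.78 -0.51] lip [ 0.005  0.011 -0.047]
-75 20 -90 c [0.71 0.68 0.17] lip [ 0.029  0.028 -0.028]
-75 20 -100 c [0.69 0.72 0.03] lip [ 0.025  0.026 -0.033]
-75 20 -110 c [ 0.64  0.76 -0.11] lip [ 0.02   0.024 -0.038]
-75 20 -125 c [ 0.52  0.8  -0.3 ] lip [ 0.013  0.02  -0.043]
-75 20 -140 c [ 0.36  0.82 -0.45] lip [ 0.006  0.015 -0.046]
target [ 0.631 -0.194  0.178]
t 13.25 pos [0.4578 0.0284 0.1813] rv [[0.866, 0.5, 0.0], [0.433, -0.749, -0.501]] j [ 0.67  0.29 -0.54  0.99 -1.03  1.86] F [-0.  -0.6 -1.7]
dp [-0.1365  0.0386  0.2432] rot [ 0.0007 -0.0013 -0.0001]
target [ 0.632 -0.196  0.124]
t 13.25 pos [0.4578 0.0284 0.1813] rv [[0.866, 0.5, 0.0], [0.433, -0.749, -0.501]] j [ 0.67  0.29 -0.54  0.99 -1.03  1.86] F [-0.  -0.6 -1.7]
dp [-0.091   0.0386  0.2724] rot [ 0.23   -0.192  -1.7343]
target [ 0.632 -0.196  0.124]
t 13.25 pos [0.4578 0.0284 0.1813] rv [[0.866, 0.5, 0.0], [0.433, -0.749, -0.501]] j [ 0.67  0.29 -0.54  0.99 -1.03  1.86] F [-0.  -0.6 -1.7]
dp [-0.091   0.0386  0.2724] rot [ 0.3213 -0.116  -2.426 ]
```

```bash
python3 gp.py .628 -.222 .19 -60 30 0 .025 | tail -1; python3 -m handwheel '[{"jaw":0.05,"dp":[-0.006,0.001,0.011],"rot":[0,0,0]},{"jaw":0.05,"dp":[-0.02,0.002,0.04],"rot":[0,0,0]},{"jaw":0.05,"dp":[-0.039,0.005,0.08],"rot":[0,0,0]},{"jaw":0.05,"dp":[-0.059,0.008,0.12],"rot":[0,0,0]},{"jaw":0.05,"dp":[-0.079,0.011,0.16],"rot":[0,0,0]},{"jaw":0.05,"dp":[-0.099,0.014,0.2],"rot":[0,0,0]},{"jaw":0.05,"dp":[-0.119,0.017,0.24],"rot":[0,0,0]},{"jaw":0.05,"dp":[-0.135,0.02,0.265],"rot":[0,0,0]},{"jaw":0.05,"dp":[-0.153,0.022,0.28],"rot":[0,0,0]},{"jaw":0.05,"dp":[-0.153,0.022,0.28],"rot":[0,0,0]},{"jaw":0.05,"dp":[-0.153,0.022,0.28],"rot":[0,0,0]}]'
python3 gp.py .628 -.222 .13 -60 15 -90 .025
python3 gp.py .628 -.222 .13 -60 15 -140 .025
```

```text
dp [-0.1589  0.022   0.2819] rot [ 0.0007 -0.0013 -0.0001]
time: 14.35
tool_pos: [0.6353, -0.2374, 0.1714]
tcp_rot: [0.433, 0.751, -0.251, 0.431]
contact_force: [-0.3, 0.6, -1.8]
grip_width: 0.729
finger_force: 38.7
target [ 0.64  -0.243  0.124]
t 14.35 pos [ 0.6353 -0.2374  0.1714] rv [[0.866, 0.5, -0.004], [0.43, -0.75, -0.502]] j [-0.01  0.3  -0.67 -0.12 -0.84  0.7 ] F [-0.3  0.6 -1.8]
dp [0.0378 0.0015 0.0302] rot [ 0.206  -0.2089 -1.5577]
target [ 0.64  -0.243  0.124]
t 14.35 pos [ 0.6353 -0.2374  0.1714] rv [[0.866, 0.5, -0.004], [0.43, -0.75, -0.502]] j [-0.01  0.3  -0.67 -0.12 -0.84  0.7 ] F [-0.3  0.6 -1.8]
dp [0.0378 0.0015 0.0302] rot [ 0.3215 -0.1195 -2.4226]
```

```bash
python3 -m handwheel '[{"jaw":0.05,"dp":[0,0,0],"rot":[0.012,-0.012,-0.09]},{"jaw":0.05,"dp":[0.005,0,0.004],"rot":[0.029,-0.029,-0.22]},{"jaw":0.05,"dp":[0.009,0,0.007],"rot":[0.046,-0.047,-0.35]},{"jaw":0.05,"dp":[0.012,0,0.01],"rot":[0.063,-0.064,-0.48]},{"jaw":0.05,"dp":[0.016,0.001,0.013],"rot":[0.081,-0.082,-0.61]},{"jaw":0.05,"dp":[0.019,0.001,0.015],"rot":[0.098,-0.099,-0.74]},{"jaw":0.05,"dp":[0.022,0.001,0.018],"rot":[0.115,-0.117,-0.87]},{"jaw":0.05,"dp":[0.025,0.001,0.02],"rot":[0.132,-0.134,-1.0]},{"jaw":0.05,"dp":[0.029,0.001,0.023],"rot":[0.149,-0.152,-1.13]},{"jaw":0.05,"dp":[0.032,0.001,0.025],"rot":[0.167,-0.169,-1.26]},{"jaw":0.05,"dp":[0.035,0.001,0.028],"rot":[0.184,-0.187,-1.39]},{"jaw":0.05,"dp":[0.038,0.001,0.03],"rot":[0.198,-0.2,-1.49]},{"jaw":0.05,"dp":[0.038,0.001,0.03],"rot":[0.206,-0.209,-1.558]},{"jaw":0.05,"dp":[0.038,0.001,0.03],"rot":[0.206,-0.209,-1.558]},{"jaw":0.05,"dp":[0.038,0.001,0.03],"rot":[0.206,-0.209,-1.558]}]'
python3 gp.py .628 -.222 .13 -60 15 -140 .025
```

```text
time: 15.85
tool_pos: [0.6405, -0.2419, 0.1249]
tcp_rot: [-0.205, 0.766, -0.588, 0.159]
contact_force: [0.4, -0.2, -1.1]
grip_width: 0.729
finger_force: 38.6
target [ 0.64  -0.243  0.124]
t 15.85 pos [ 0.6405 -0.2419  0.1249] rv [[-0.127, 0.225, -0.966], [0.485, -0.836, -0.258]] j [ 0.03  0.6  -0.91 -1.01 -1.02 -1.12] F [ 0.4 -0.2 -1.1]
dp [0.0009 0.0011 0.001 ] rot [-0.0017  0.0016 -0.8753]
```

```bash
python3 -m handwheel '[{"jaw":0.05,"dp":[0,0,0],"rot":[0,0,-0.05]},{"jaw":0.05,"dp":[0,0,0],"rot":[0,0,-0.1]},{"jaw":0.05,"dp":[0,0,0],"rot":[0,0,-0.15]},{"jaw":0.05,"dp":[0,0,0],"rot":[0,0,-0.2]},{"jaw":0.05,"dp":[0,0,0],"rot":[0,0,-0.25]},{"jaw":0.05,"dp":[0,0,0],"rot":[0,0,-0.31]},{"jaw":0.05,"dp":[0,0,0],"rot":[0,0,-0.37]},{"jaw":0.05,"dp":[0,0,0],"rot":[0,0,-0.44]},{"jaw":0.05,"dp":[0,0,0],"rot":[0,0,-0.52]},{"jaw":0.05,"dp":[0,0,0],"rot":[0,0,-0.6]},{"jaw":0.05,"dp":[0,0,0],"rot":[0,0,-0.7]},{"jaw":0.05,"dp":[0,0,0],"rot":[0,0,-0.8]},{"jaw":0.05,"dp":[0,0,0],"rot":[0,0,-0.875]},{"jaw":0.05,"dp":[0,0,0],"rot":[0,0,-0.875]},{"jaw":0.05,"dp":[0,0,0],"rot":[0,0,-0.875]},{"jaw":0.05,"dp":[0,0,0],"rot":[0,0,-0.875]},{"jaw":0.05,"dp":[0,0,0],"rot":[0,0,-0.875]}]'
python3 - <<'E'
from h import *;from rig import *
f=grab_frame("scene");g=grab_frame("top")
a=cv2.resize(f["pixels"][190:320,150:350,::-1],None,fx=3,fy=3);b=cv2.resize(g["pixels"][130:260,290:490,::-1],None,fx=1.2,fy=1.2)
a[-b.shape[0]:,-b.shape[1]:]=b;cv2.imwrite("pics/c6.png",a)
E
```

```text
time: 17.55
tool_pos: [0.6409, -0.2426, 0.1259]
tcp_rot: [-0.51, 0.607, -0.601, -0.105]
contact_force: [-0.4, 0.4, -1.9]
grip_width: 0.735
finger_force: 38.7
```

View pics/c6.png

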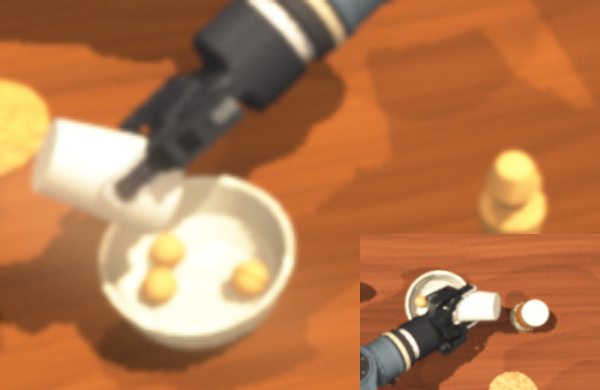

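All three walnuts lie in the bowl, at (167,248), (158,285) and (250,278). Raise and right the cup; refine the coaster centre.

```bash
python3 gp.py .60 -.222 .22 -60 30 0 .025;python3 gp.py .628 -.222 .21 -60 15 -140 .025|tail -1
python3 - <<'E'
from h import *
f=np.load("pics/top0.npz");h=cv2.cvtColor(f["pixels"],cv2.COLOR_RGB2HSV)
W=world(f);print(h[266,417],h[300,417],h[266,470])
m=np.zeros(h.shape[:2],np.uint8);m[235:298,385:450]=(h[235:298,385:450,2]>h[300,417][2]/2+h[266,417][2]/2)*255
c=max(cv2.findContours(m,0,1)[0],key=cv2.contourArea);(u,v),r=cv2.minEnclosingCircle(c);print(u,v,r)
K,R,t=f["mtx"],f["R"],f["t"];ray=R.T@np.linalg.inv(K)@[u,v,1];o=-R.T@t;print(o+ray*(.005-o[2])/ray[2])
E
```

```text
target [ 0.611 -0.241  0.208]
t 17.65 pos [ 0.6409 -0.2426  0.1259] rv [[-0.745, -0.241, -0.622], [0.485, -0.836, -0.257]] j [ 0.03  0.6  -0.91 -1.01 -1.01 -2.  ] F [ 0.6  0.  -0.9]
dp [ 0.0732 -0.0289 -0.0371] rot [-0.3211  0.1194  2.4251]
dp [ 0.058  -0.0476 -0.0201] rot [-0.0027 -0.0005 -0.0008]
[ 17 140 247] [ 10 177 170] [ 10 183 152]
416.978271484375 265.1956481933594 21.543668746948242
[ 0.44554984 -0.33604665  0.005     ]
```

```bash
python3 -m handwheel '[{"jaw":0.05,"dp":[0.015,-0.012,-0.005],"rot":[0,0,0]},{"jaw":0.05,"dp":[0.035,-0.028,-0.012],"rot":[-0.017,0.006,0.13]},{"jaw":0.05,"dp":[0.05,-0.04,-0.017],"rot":[-0.034,0.013,0.26]},{"jaw":0.05,"dp":[0.06,-0.045,-0.02],"rot":[-0.053,0.02,0.4]},{"jaw":0.05,"dp":[0.06,-0.047,-0.022],"rot":[-0.071,0.027,0.54]},{"jaw":0.05,"dp":[0.061,-0.046,-0.023],"rot":[-0.09,0.033,0.68]},{"jaw":0.05,"dp":[0.062,-0.045,-0.024],"rot":[-0.109,0.04,0.82]},{"jaw":0.05,"dp":[0.063,-0.043,-0.025],"rot":[-0.127,0.047,0.96]},{"jaw":0.05,"dp":[0.064,-0.042,-0.026],"rot":[-0.146,0.054,1.1]},{"jaw":0.05,"dp":[0.065,-0.04,-0.027],"rot":[-0.164,0.061,1.24]},{"jaw":0.05,"dp":[0.066,-0.039,-0.028],"rot":[-0.183,0.068,1.38]},{"jaw":0.05,"dp":[0.067,-0.037,-0.03],"rot":[-0.201,0.075,1.52]},{"jaw":0.05,"dp":[0.068,-0.036,-0.031],"rot":[-0.22,0.082,1.66]},{"jaw":0.05,"dp":[0.069,-0.034,-0.032],"rot":[-0.238,0.089,1.8]},{"jaw":0.05,"dp":[0.07,-0.033,-0.033],"rot":[-0.257,0.095,1.94]},{"jaw":0.05,"dp":[0.071,-0.031,-0.034],"rot":[-0.276,0.102,2.08]},{"jaw":0.05,"dp":[0.072,-0.03,-0.036],"rot":[-0.295,0.109,2.22]},{"jaw":0.05,"dp":[0.073,-0.029,-0.037],"rot":[-0.313,0.116,2.35]},{"jaw":0.05,"dp":[0.073,-0.029,-0.037],"rot":[-0.321,0.119,2.425]},{"jaw":0.05,"dp":[0.073,-0.029,-0.037],"rot":[-0.321,0.119,2.425]}]'
python3 gp.py .4455 -.336 .16 -85 30 0 .025
```

```text
time: 19.65
tool_pos: [0.6106, -0.2408, 0.2074]
tcp_rot: [0.433, 0.75, -0.25, 0.433]
contact_force: [-0.5, 0.5, -1.1]
grip_width: 0.729
finger_force: 38.7
target [ 0.447 -0.358  0.148]
t 19.65 pos [ 0.6106 -0.2408  0.2074] rv [[0.866, 0.5, 0.001], [0.433, -0.75, -0.5]] j [-0.02  0.2  -0.68 -0.05 -0.83  0.69] F [-0.5  0.5 -1.1]
dp [ 0.042  -0.1998  0.0468] rot [ 0.3778 -0.      0.2175]
```

```bash
python3 -m handwheel '[{"jaw":0.05,"dp":[0.002,-0.01,0.002],"rot":[0.019,0,0.011]},{"jaw":0.05,"dp":[0.006,-0.03,0.007],"rot":[0.057,0,0.033]},{"jaw":0.05,"dp":[0.013,-0.06,0.014],"rot":[0.113,0,0.065]},{"jaw":0.05,"dp":[0.019,-0.09,0.021],"rot":[0.17,0,0.098]},{"jaw":0.05,"dp":[0.025,-0.12,0.028],"rot":[0.227,0,0.13]},{"jaw":0.05,"dp":[0.031,-0.15,0.035],"rot":[0.284,0,0.163]},{"jaw":0.05,"dp":[0.038,-0.18,0.042],"rot":[0.34,0,0.196]},{"jaw":0.05,"dp":[0.042,-0.2,0.047],"rot":[0.378,0,0.2175]},{"jaw":0.05,"dp":[0.042,-0.2,0.047],"rot":[0.378,0,0.2175]},{"jaw":0.05,"dp":[0.042,-0.2,0.047],"rot":[0.378,0,0.2175]},{"jaw":0.05,"dp":[0.042,-0.2,0.047],"rot":[0.378,0,0.2175]}]'
python3 gp.py .4455 -.336 .0605 -85 30 0 .025
python3 - <<'E'
from h import *;from rig import *
np.set_printoptions(precision=3,suppress=True)
for n in("scene","top"):
    f=grab_frame(n);P=world(f).reshape(-1,3);C=f["pixels"].reshape(-1,3).astype(int)
    w=(C.min(1)>130)&(abs(P[:,0]-.4455)<.06)&(abs(P[:,1]+.336)<.06)
    m=P[w&(P[:,2]>.185)&(P[:,2]<.21)];print(n,len(m),m.mean(0),m[:,2].max(),rect(m))
    m=P[w&(P[:,2]>.09)];print(m[:,2].min(),m[:,2].max())
    if n=="scene":cv2.imwrite("pics/c7.png",cv2.resize(f["pixels"][130:290,60:260,::-1],None,fx=3,fy=3))
E
```

```text
time: 20.75
tool_pos: [0.4486, -0.3577, 0.1481]
tcp_rot: [0.584, 0.639, -0.338, 0.369]
contact_force: [0.1, 0.2, -1.2]
grip_width: 0.732
finger_force: 38.8
target [ 0.447 -0.358  0.048]
t 20.75 pos [ 0.4486 -0.3577  0.1481] rv [[0.996, 0.089, -0.001], [0.077, -0.863, -0.499]] j [-0.22  0.25 -0.77  0.07 -0.97  1.01] F [ 0.1  0.2 -1.2]
dp [ 0.0869 -0.0012  0.0498] rot [0.0013 0.001  0.0014]
scene 331 [ 0.447 -0.337  0.193] 0.20148897306407063 ((447.5513610839844, -335.3883972167969), (72.09373474121094, 69.87139129638672), 21.039100646972656)
0.11154540059283542 0.20148897306407063
top 271 [ 0.448 -0.341  0.194] 0.2015422570594956 ((448.1679382324219, -338.0693664550781), (66.20100402832031, 66.37792205810547), 74.26786804199219)
0.10588106719276001 0.2015422570594956
```

View pics/c7.png

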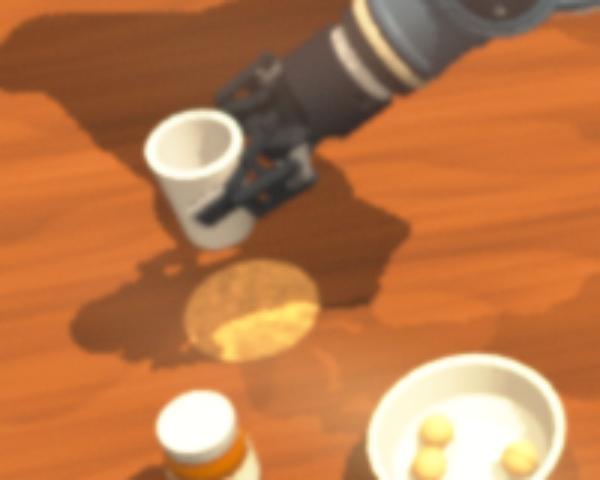

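Cup is empty and held over the coaster (cup (210,180), coaster (255,310) in the crop). Check its tilt via the rim plane.

```bash
python3 - <<'E'
from h import *;from rig import *
np.set_printoptions(precision=4,suppress=True)
for n in("top","scene"):
    f=grab_frame(n);P=world(f).reshape(-1,3);C=f["pixels"].reshape(-1,3).astype(int)
    q=P[(C.min(1)>110)&(abs(P[:,0]-.4475)<.045)&(abs(P[:,1]+.338)<.045)&(P[:,2]>.1)]
    c=np.array([.4475,-.337]);a=np.degrees(np.arctan2(*(q[:,:2]-c).T[::-1]))
    top=[]
    for k in range(-180,180,20):
        s=q[(a>=k)&(a<k+20)&(np.hypot(*(q[:,:2]-c).T)>.026)]
        if len(s)>4: top.append(s[np.argsort(s[:,2])[-5:]].mean(0))
    top=np.array(top);A=np.c_[top[:,:2]-c,np.ones(len(top))];s=np.linalg.lstsq(A,top[:,2],rcond=None)
    print(n,len(top),"slopes",s[0],"res",np.sqrt(s[1]/len(top)))
E
```

```text
top 18 slopes [-0.0299  0.0093  0.1977] res [0.0005]
scene 18 slopes [-0.032   0.0002  0.1973] res [0.0006]
```

```bash
python3 -m handwheel '[{"jaw":0.05,"dp":[0.013,-0.001,0.0075],"rot":[0,0,0]},{"jaw":0.05,"dp":[0.035,-0.002,0.02],"rot":[0,0,0]},{"jaw":0.05,"dp":[0.056,-0.002,0.032],"rot":[0,0,0]},{"jaw":0.05,"dp":[0.07,-0.002,0.04],"rot":[0,0,0]},{"jaw":0.05,"dp":[0.079,-0.002,0.0455],"rot":[0,0,0]},{"jaw":0.05,"dp":[0.084,-0.002,0.0485],"rot":[0,0,0]},{"jaw":0.05,"dp":[0.0865,-0.002,0.05],"rot":[0,0,0]},{"jaw":0.05,"dp":[0.0865,-0.002,0.05],"rot":[0,0,0]},{"jaw":0.05,"dp":[0.0865,-0.002,0.05],"rot":[0,0,0]}]'
```

```text
time: 21.85
tool_pos: [0.4461, -0.3581, 0.0483]
tcp_rot: [0.585, 0.639, -0.338, 0.369]
contact_force: [1.0, -0.2, -1.5]
grip_width: 0.73
finger_force: 38.7
```

```bash
python3 -m handwheel '[{"jaw":0.05,"dp":[0.001,0,0.0005],"rot":[0,0,0]},{"jaw":0.05,"dp":[0.0017,0,0.001],"rot":[0,0,0]},{"jaw":0.05,"dp":[0.0017,0,0.001],"rot":[0,0,0]},{"jaw":0.05,"dp":[0.0017,0,0.001],"rot":[0,0,0]}]'
```

```text
time: 22.25
tool_pos: [0.446, -0.3587, 0.0474]
tcp_rot: [0.585, 0.638, -0.339, 0.37]
contact_force: [-2.6, 1.5, 8.7]
grip_width: 0.731
finger_force: 38.6
```

Contact with the coaster (8.7 N up). Open slowly, then back out along the tool.

```bash
python3 -m handwheel '[{"jaw":0.066,"dp":[0,0,0],"rot":[0,0,0]},{"jaw":0.07,"dp":[0,0,0],"rot":[0,0,0]},{"jaw":0.078,"dp":[0,0,0],"rot":[0,0,0]},{"jaw":0.085,"dp":[0,0,0],"rot":[0,0,0]},{"jaw":0.085,"dp":[0,0,0],"rot":[0,0,0]},{"jaw":0.085,"dp":[0,0,0],"rot":[0,0,0]},{"jaw":0.085,"dp":[0,0,-0.01],"rot":[0,0,0]},{"jaw":0.085,"dp":[0,0,-0.03],"rot":[0,0,0]},{"jaw":0.085,"dp":[0,0,-0.06],"rot":[0,0,0]},{"jaw":0.085,"dp":[0,0,-0.1],"rot":[0,0,0]},{"jaw":0.085,"dp":[0,0,-0.14],"rot":[0,0,0]},{"jaw":0.085,"dp":[0,0,-0.16],"rot":[0,0,0]},{"jaw":0.085,"dp":[0,0,-0.16],"rot":[0,0,0]},{"jaw":0.085,"dp":[0,0,-0.16],"rot":[0,0,0]}]'
python3 - <<'E'
from h import *;from rig import *
np.set_printoptions(precision=4,suppress=True)
for n in("scene","top"):
    f=grab_frame(n);P=world(f).reshape(-1,3)
    m=P[(abs(P[:,0]-.4455)<.06)&(abs(P[:,1]+.336)<.06)&(P[:,2]>.085)&(P[:,2]<.11)];print(n,len(m),m.mean(0),rect(m))
    A=np.c_[m[:,:2],np.ones(len(m))];print("slope",np.linalg.lstsq(A,m[:,2],rcond=None)[0])
    m=P[(abs(P[:,0]-.548)<.12)&(abs(P[:,1]-.389)<.12)&(P[:,2]>.213)&(P[:,2]<.245)];print("band",m.mean(0),m[:,2].max())
    if n=="scene":cv2.imwrite("pics/s8.png",f["pixels"][:,:,::-1])
E
```

```text
time: 23.65
tool_pos: [0.4342, -0.2198, 0.1256]
tcp_rot: [0.584, 0.639, -0.338, 0.369]
contact_force: [0.0, -0.9, -0.9]
grip_width: 0.997
finger_force: 0.0
scene 275 [ 0.4434 -0.3377  0.0922] ((442.9646911621094, -337.0368957519531), (69.4631118774414, 65.86970520019531), 1.4688334465026855)
slope [-0.0014  0.003   0.0939]
band [0.5605 0.386  0.2231] 0.2312047408661514
top 206 [ 0.4429 -0.3418  0.0938] ((442.5767822265625, -338.9264221191406), (66.77033996582031, 64.35408782958984), 88.36686706542969)
slope [-0.0007  0.0215  0.1015]
band [0.5472 0.3875 0.222 ] 0.23102401936650913
```

View pics/s8.png

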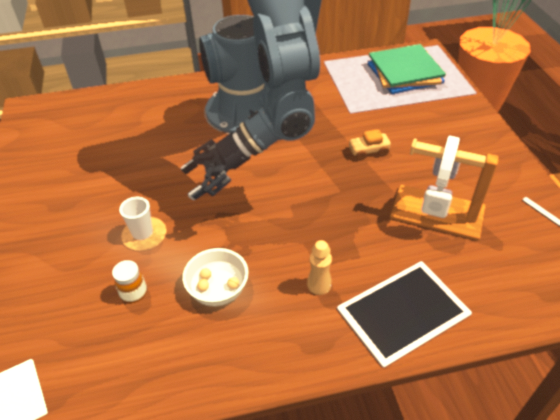

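The cup stands upright on the coaster at (140,222), rim about 2 mm off the coaster centre. The walnuts are in the bowl around (215,280), the headphones hang level at (445,175), and the gripper is clear.

```bash
python3 -c "
from rig import *
print(job_done())"
```

```text
the job is handed in; nothing more can be done
None
```

The job is handed in: the headphones hang level midway along the stand's arm, all three walnuts are in the bowl, and the empty cup stands upright on the coaster; the rig returned no verdict.

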